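# Check a bowed microscope mounting plate with a straightedge

## Robot

A 6-joint arm with a two-finger parallel gripper is mounted at the origin on the work surface. World frame = base frame: x ahead of the robot, y to its left, z up, the work surface at z = 0. Lengths are in m, angles in degrees, forces in N, time in s.
With the tool pointing down it reaches from about 0.375 to 0.9 m from the base axis. Payload 3.1 kg.
Tool frame: the origin (TCP) lies at the very end of the fingers, on their centre line; the grasp point (between the pads) lies bot.grip_point_offset behind it (bot.grip_point_offset is the distance from the TCP to the grasp point, in m); z points along the fingers, y is the line along which they close (so a half turn about z gives the same grasp; the last joint's range is limited). The gripper opens to 87 mm and grips with 3 to 60 N. Pads are 19 mm wide; open, the fingers measure 117 mm over their backs; the gripper's body (75 mm by 190 mm) begins 51 mm behind the grasp point.
Start: joints at [-73.768, 30.224, 82.088, -0, 67.689, -10.227], TCP at [0.278, -0.559, 0.223] pointing down, gripper open.
Joint ranges: [-176.69, 176.69], [-43.24, 126.21], [12.49, 139.97], [-82, 262], [0, 151.66], [-163.58, 163.58]. Speed limits (degrees/s): [159.86, 159.86, 180, 180, 180, 180].

## Interface

Orientations are given as a 3x3 rotation matrix whose columns are the frame's x, y, z axes.
In Python, from rig import bot, viewer, ticket gives the robot as it stands.
- The arm moves only by the tool servo_tool, never from a script. Its argument "targets" is a list of rows, each an object with "offset": the shift along the tool's x, y, z in m, a list of three; "dr": the turn, a rotation vector about the tool's x, y, z in degrees, a list of three. In form: [{"offset": [x, y, z], "dr": [ax, ay, az]}, ...]. A call has 1 to 20 rows; each row is the pose to reach, as a shift and turn from the pose commanded when the call began, along the tool's axes at that moment; what a row does not reach only later rows make up. A row lasts 1/12 s, in which the tool goes at most 41.7 mm and 7.16 degrees, less where a joint would pass 70% of its speed; a pose out of reach is approached as far as the arm can. A call with a gripper value outside its range is refused whole. "gripper" is the gripper command: -1 is fully open, 1 is shut, values between are in proportion, set as the call begins (left out, the last holds). The fingers move at their own pace and stop on an object; the grip force is fixed at half the most. Time passes only in rows, so rows that repeat a pose let the fingers close. It gives the time, the measured TCP pose, the force, the opening and the grip force at its end, in the units of the state.
- bot.read_state(): the state, without advancing time (a new reading comes with each control period).
- viewer.capture(name): name is "scene" or "top"; returns a dict with "color" (420x560x3 uint8, red, green, blue), "camera_matrix" (3x3 intrinsics, pixels), "R" (3x3) and "t" (3): a world point X has camera coordinates R X + t. Camera axes: x right, y down, z forward; pixel columns grow to the right and rows downward; lengths in m; the calibration is good to about 2 mm. A picture is of the moment at which its call begins. There is no depth.
- ticket.hand_in(): hands the job in; it is judged then, once.
The state is a dict: "time_s": time; "joint_positions": joint angles; "qvel": joint speeds; "tau": joint torques, N m; "position": TCP position; "tcp_rot": TCP orientation; "force": force on the tool from outside, world axes, zero at the start; "moment": the same for the moment, N m; "opening": opening from 0.0 (shut) to 1.0 (fully open); "grasp_force": force on a finger pad.
Only numpy, scipy, OpenCV 4.12 (cv2) and the standard library are available. Lean on these libraries where they do the work, as an engineer would, in place of code of your own. Each camera call takes 0.05 s, during which the arm holds its last target. There are 200 camera calls.

## Task

Check the rectangular steel mounting plate for bow: gently lay the straightedge bar lengthwise along the middle of the plate's face and let go of it. Then press its left end (as seen from the robot, +y) down until it meets the plate, let it rock back, and press its right end down in the same way. Leave the straightedge lying centred and lengthwise on the plate, and do not push the plate about.

Things in the scene. Friction and masses are not known exactly. Their poses are not given: they have to be found in the camera images.
- plate: Dark steel rectangular plate, 110 mm (own x) by 180 mm (own y), a round hole mark near each corner, loose on the bench, 1.6 kg. Bowed: a flat strip across the middle, 50 mm long in y, full width, is 14 mm thick; the face falls evenly to 10 mm at both short edges. Origin: centre of the underside, z up; y points to world +y within 20 degrees. Not the round dark ring.
- straightedge: Bare aluminium bar, 20 mm wide (own x), 220 mm long (own y), 28 mm high (own z), about 0.33 kg, black graduation lines on top, dark round marks on its long sides; both ends alike, either way round is right. Origin: centre of the underside, z up. Lies on the bench, length within 35 degrees of world y. Not the shorter stepped rail.
- edge_end_a (a point): Middle of the lower edge of the straightedge's +y end, 110 mm from the bar's origin. With the bar laid on the plate's middle both ends stand clear; pressed 85 mm from the bar's middle (about 2 N), that spot sinks 4 mm until the bar meets the sloping face; let go, it rocks back level by its weight.
- edge_end_b (a point): Middle of the lower edge of the straightedge's -y end, 110 mm from the bar's origin; behaves as the other end.
Mind the look-alikes: they are no part of the job. What is shaped like the straightedge but green, orange or red is not meant.

How it is judged:
By the outcome, as a careful person would: the job done as asked, in the order asked, and still so for the second after the job is handed in, with the robot touching nothing.
It also fails if it takes over 54 s, if anything falls off the work surface, if the arm or the gripper's body presses on something with over 40 N, if the wrist force passes 120 N, or if a joint passes its speed limit or range.

## Working session

There is one attempt and no reset: what is moved stays moved. The work goes in short steps, Python scripts to look and compute and a tool call to move; the robot and the scene stay as the last step left them, time stands still between calls to the robot, and variables do not carry over. Pictures are saved under pics/ and viewed, at most 10 in all, crops included, and the job is handed in when it is done.

Besides the shell and the picture viewer there is one more tool, called after "Call:" as name([rows], argument=value, ...), one row to a line, values as JSON. servo_tool: Moves the arm, as the interface text tells. Its arguments: {"type":"object","properties":{"targets":{"type":"array"},"gripper":{"type":"number"}},"required":["targets"]}

```bash
mkdir -p pics; ls; python3 - <<'E'
from rig import bot, viewer
import cv2, numpy as np
for n in("scene","top"):
    c=viewer.capture(n); cv2.imwrite(f"pics/{n}0.png",c["color"][:,:,::-1]); np.savez(f"{n}0.npz",**c)
    print(n,c["camera_matrix"].round(1).tolist(),(-c["R"].T@c["t"]).round(3), c["R"].round(2).tolist())
s=bot.read_state(); print(s["time_s"],s["position"],s["tcp_rot"],s["opening"],bot.grip_point_offset)
E
```

```text
pics
scene [[402.4, 0.0, 281.1], [0.0, 402.4, 213.2], [0.0, 0.0, 1.0]] [ 0.945 -0.653  0.572] [[0.77, 0.63, 0.02], [0.37, -0.43, -0.82], [-0.51, 0.65, -0.57]]
top [[490.6, 0.0, 284.5], [0.0, 490.6, 215.3], [0.0, 0.0, 1.0]] [ 0.327 -0.046  1.371] [[-0.01, -1.0, -0.02], [-0.99, 0.01, -0.1], [0.1, 0.02, -0.99]]
0.1 [ 0.278301   -0.55887007  0.22165949] [[ 8.95279486e-01  4.45504594e-01 -5.45876170e-04]
 [ 4.45504776e-01 -8.95277494e-01  1.92465626e-03]
 [ 3.68732555e-04 -1.96629571e-03 -9.99997999e-01]] 0.9952225970836164 0.0187
```

View pics/top0.png

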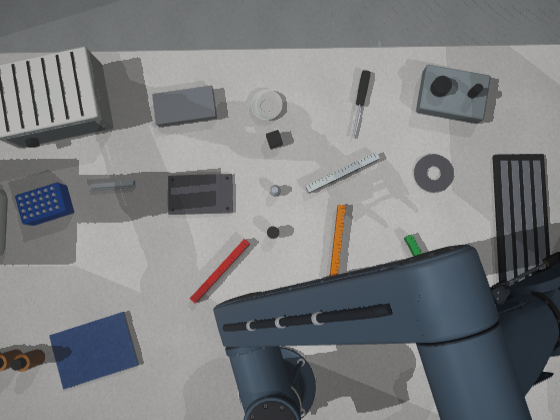

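View pics/scene0.png

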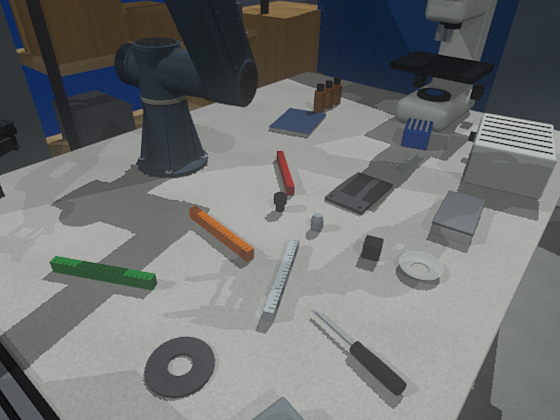

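Top view: the straightedge candidates are the white bar (345,172), orange (338,240), red (220,270), green (412,245) and the grey shorter stepped rail (112,184). I choose the white bar. The plate candidates are the dark rectangle (201,193), grey box (184,105), blue pad (95,350) and ring (434,172). I choose the dark rectangle with the corner hole marks. In the scene view the bar is at (281,282) and the plate at (360,192).

```bash
cat > h.py <<'E'
import cv2, numpy as np
def ray(c,uv,z):
    d=c["R"].T@np.linalg.inv(c["camera_matrix"])@np.array([uv[0],uv[1],1.]); o=-c["R"].T@c["t"]
    return o+d*(z-o[2])/d[2]
def proj(c,X):
    p=c["camera_matrix"]@(c["R"]@np.array(X)+c["t"]); return p[:2]/p[2]
E
python3 - <<'E'
from h import *
c=dict(np.load("top0.npz")); im=c["color"]; bgr=im[:,:,::-1].copy()
for (u0,u1,v0,v1) in((295,395,140,205),(160,245,165,225)):
    h=cv2.cvtColor(bgr[v0:v1,u0:u1],cv2.COLOR_BGR2HSV); print(h[::6,::8,:].reshape(-1,3)[:,2].reshape(h[::6,::8].shape[:2])); print(h[::6,::8,0]);print(h[::6,::8,1])
a=cv2.resize(bgr[140:205,295:395],None,fx=6,fy=6,interpolation=cv2.INTER_CUBIC)[:, :600]
b=cv2.resize(bgr[165:225,160:245],None,fx=3,fy=3,interpolation=cv2.INTER_CUBIC)
o=np.zeros((590,600,3),np.uint8); o[:390,:600]=a; o[400:580,:255]=b
s=dict(np.load("scene0.npz"))["color"][:,:,::-1]
o[400:580,260:600]=cv2.resize(s[160:220,310:423],(340,180))
cv2.imwrite("pics/crop1.png",o)
E
```

```text
[[168 169 168 164 166 178 178 171 178 177 175 179 179]
 [167 169 167 164 165 176 178 174 177 177 179 179 180]
 [167 167 167 167 168 162 179 177 164 162 164 125 178]
 [165 164 166 166 167 166 171 164 167 179 184 119 179]
 [181 178 178 168 166 165 167 110 130  88 169 163 164]
 [182 181 181 167 167 166 170 172 108 171 164 165 165]
 [181 165 161 165 184 171  73 155 167 165 167 167 166]
 [179 163 165 164 176  93 158 165 166 165 178 168 168]
 [181 164 186  88 153 162 165 164 166 166 167 169 162]
 [178 170 169 178 176 160 163 164 168 167 182 180 166]
 [180 171 177 174 177 165 164 165 169 183 167 171 181]]
[[ 20  30  30  30  15  15  15  20  15  15  30  20  20]
 [ 20  20  20  15  10  30  30  30  20  15  20  20  20]
 [ 20  20  20  20  15  30  15  30  15  30  96  20  15]
 [ 20  20  20  15  20  20  20  30  10  96  95  30  30]
 [ 30  15  20  20  30  20  10 105  98 105  30  20  10]
 [ 30  15  20  30  20  20  98  99  20  20  10  20  15]
 [ 20  15  23  20  93  99 100  30  30   0  15  20  30]
 [ 15  30  60  90  93  15  20  15  20  20  20  15  20]
 [ 20  30  86   0  20   0  30  30  20  30  20  10  15]
[... 1177 characters left out ...]
  30  15]
 [  0 120 120 113 130 130 135 120 120  15  20]
 [  0 135 120 116 120 120 120 125 120  60  15]
 [ 15 120 110 120 120 130 130 125 128  30  30]
 [ 15 120 120 120 120 130 130 135 128 120  15]
 [ 15 150 135 120 110 128 126 120 120 150  30]
 [ 30 120 120 120 120 120  30   0  30  15  20]
 [ 20  15  20  30  30  20  20  20  30  20  20]]
[[ 5  3  3  4  4  3  1  4  4  3  3]
 [ 5  4  4  3  4  4  2  7  3  4  3]
 [ 5  4 13 13 13 13 12 15 12  3  3]
 [ 2  4 13 17 13 13  9 18 15  5  4]
 [ 5  9 15 21 12 15 18 18 15  3  3]
 [ 5  4 14 13  9 13 12 18 12  3  3]
 [ 5  4  5  9  9 13 12 12 12  7  3]
 [ 5  4  9 13 11 15 15 12 12  3  3]
 [ 2  5 17 10  6  3  2  2  4  3  4]
 [ 5  3  5  3  3  4  4  4  3  4  4]]
```

View pics/crop1.png

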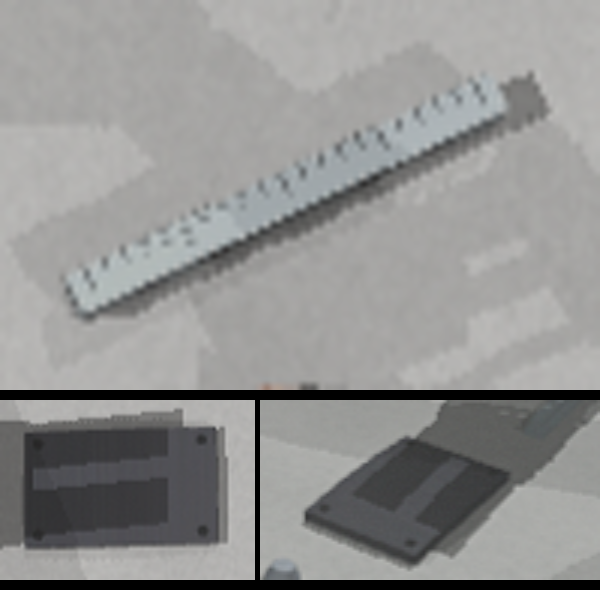

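The crop shows the white graduated bar (ends about (307,187) and (378,157) in the full image) and the dark plate with four corner holes and some shadow on it. Now I'll measure both.

```bash
cat >> h.py <<'E'
def bluish(c): # b-r chroma of grey-blue things, averaged
    im=c["color"].astype(np.float32); return im[:,:,2]-im[:,:,0], im.max(2)
def rect(mask,roi):
    u0,u1,v0,v1=roi; m=np.zeros(mask.shape,np.uint8); m[v0:v1,u0:u1]=mask[v0:v1,u0:u1]
    m=cv2.morphologyEx(m,cv2.MORPH_CLOSE,np.ones((5,5),np.uint8)); m=cv2.morphologyEx(m,cv2.MORPH_OPEN,np.ones((3,3),np.uint8))
    k=max(cv2.findContours(m,0,cv2.CHAIN_APPROX_NONE)[0],key=cv2.contourArea)
    return k,m
def measure(c,k,z):
    P=np.array([ray(c,p[0],z)[:2] for p in k],np.float32)
    (cx,cy),(w,h),a=cv2.minAreaRect(P); b=cv2.boxPoints(((cx,cy),(w,h),a))
    e=max((b[1]-b[0],b[2]-b[1]),key=np.linalg.norm); e=e*np.sign(e[1])
    return np.array([cx,cy]).round(4),sorted([round(w,4),round(h,4)]),np.degrees(np.arctan2(-e[0],e[1])).round(2)
E
python3 - <<'E'
from h import *
c=dict(np.load("top0.npz")); d,v=bluish(c)
kb,mb=rect((d>7)&(v>125),(295,395,140,205)); print("bar",measure(c,kb,.028))
kp,mp=rect((v<97)&(d>-1),(160,245,165,225)); print("plate",measure(c,kp,.012))
for p in((172.7,179.7),(227.3,178.3),(172.7,210.3),(227.3,208.7)): print(ray(c,p,.0105).round(4))
s=dict(np.load("scene0.npz"))
d,v=bluish(s); ks,ms=rect((d>7)&(v>125),(255,305,230,335)); print("bar scene",measure(s,ks,.028))
kq,mq=rect((v<97),(315,400,165,215)); print("plate scene",measure(s,kq,.012))
E
```

```text
bar (array([ 0.5804, -0.186 ]), [0.0186, 0.2166], np.float32(25.23))
plate (array([0.5272, 0.2115]), [0.1107, 0.1803], np.float32(0.88))
[0.5673 0.2893 0.0105]
[0.5695 0.1351 0.0105]
[0.4805 0.288  0.0105]
[0.4834 0.1348 0.0105]
bar scene (array([ 0.5847, -0.1875]), [0.0198, 0.2178], np.float32(25.01))
plate scene (array([0.5384, 0.2601]), [0.1274, 0.3089], np.float32(1.21))
```

Call:
servo_tool([
  {"offset": [0.438, -0.1975, 0.1], "dr": [0, 0, -88.6]},
  {"offset": [0.438, -0.1975, 0.1], "dr": [0, 0, -88.6]},
  {"offset": [0.438, -0.1975, 0.1], "dr": [0, 0, -88.6]},
  {"offset": [0.438, -0.1975, 0.1], "dr": [0, 0, -88.6]},
  {"offset": [0.438, -0.1975, 0.1], "dr": [0, 0, -88.6]},
  {"offset": [0.438, -0.1975, 0.1], "dr": [0, 0, -88.6]},
  {"offset": [0.438, -0.1975, 0.1], "dr": [0, 0, -88.6]},
  {"offset": [0.438, -0.1975, 0.1], "dr": [0, 0, -88.6]},
  {"offset": [0.438, -0.1975, 0.1], "dr": [0, 0, -88.6]},
  {"offset": [0.438, -0.1975, 0.1], "dr": [0, 0, -88.6]},
  {"offset": [0.438, -0.1975, 0.1], "dr": [0, 0, -88.6]},
  {"offset": [0.438, -0.1975, 0.1], "dr": [0, 0, -88.6]},
  {"offset": [0.438, -0.1975, 0.1], "dr": [0, 0, -88.6]},
  {"offset": [0.438, -0.1975, 0.1], "dr": [0, 0, -88.6]},
  {"offset": [0.438, -0.1975, 0.1], "dr": [0, 0, -88.6]},
  {"offset": [0.438, -0.1975, 0.1], "dr": [0, 0, -88.6]},
  {"offset": [0.438, -0.1975, 0.1], "dr": [0, 0, -88.6]},
  {"offset": [0.438, -0.1975, 0.1], "dr": [0, 0, -88.6]},
])

```text
time_s: 1.6
position: [0.5821, -0.1887, 0.1228]
tcp_rot: [[-0.421, 0.907, 0.0], [0.907, 0.421, -0.0], [-0.0, 0.0, -1.0]]
force: [0.0, -0.0, 0.1]
opening: 1.0
grasp_force: 0.0
```

```bash
python3 - <<'E'
from rig import bot, viewer
from h import *
s=bot.read_state(); print(s["position"],s["tcp_rot"],s["joint_positions"])
c=viewer.capture("scene"); cv2.imwrite("pics/s1.png",c["color"][:,:,::-1])
t=viewer.capture("top"); cv2.imwrite("pics/t1.png",t["color"][:,:,::-1]); np.savez("top1.npz",**t)
E
```

```text
[ 0.58214042 -0.18869757  0.12281631] [[-4.21282502e-01  9.06929439e-01  2.13325605e-04]
 [ 9.06929426e-01  4.21282541e-01 -1.89886215e-04]
 [-2.62083751e-04  1.13475528e-04 -9.99999959e-01]] [-2.84083265e+01  3.63190544e+01  8.90314640e+01 -4.60421854e-03
  5.46335549e+01 -5.33212476e+01]
```

View pics/s1.png

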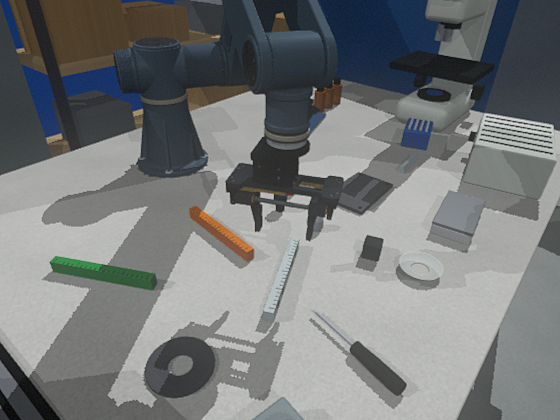

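Call:
servo_tool([
  {"offset": [0.002, 0.001, 0.03], "dr": [0, 0, 0]},
  {"offset": [0.002, 0.001, 0.06], "dr": [0, 0, 0]},
  {"offset": [0.002, 0.001, 0.085], "dr": [0, 0, 0]},
  {"offset": [0.002, 0.001, 0.1], "dr": [0, 0, 0]},
  {"offset": [0.002, 0.001, 0.11], "dr": [0, 0, 0]},
  {"offset": [0.002, 0.001, 0.116], "dr": [0, 0, 0]},
  {"offset": [0.002, 0.001, 0.116], "dr": [0, 0, 0]},
  {"offset": [0.002, 0.001, 0.116], "dr": [0, 0, 0]},
])

```text
time_s: 2.37
position: [0.5831, -0.1857, 0.0071]
tcp_rot: [[-0.423, 0.906, 0.001], [0.906, 0.423, -0.0], [-0.001, 0.001, -1.0]]
force: [-0.1, -0.3, -0.1]
opening: 1.0
grasp_force: 0.0
```

Call:
servo_tool([
  {"offset": [0, 0, 0], "dr": [0, 0, 0]},
  {"offset": [0, 0, 0], "dr": [0, 0, 0]},
  {"offset": [0, 0, 0], "dr": [0, 0, 0]},
  {"offset": [0, 0, 0], "dr": [0, 0, 0]},
  {"offset": [0, 0, 0], "dr": [0, 0, 0]},
  {"offset": [0, 0, 0], "dr": [0, 0, 0]},
  {"offset": [0, 0, 0], "dr": [0, 0, 0]},
  {"offset": [0, 0, 0], "dr": [0, 0, 0]},
  {"offset": [0, 0, 0], "dr": [0, 0, 0]},
  {"offset": [0, 0, 0], "dr": [0, 0, 0]},
  {"offset": [0, 0, 0], "dr": [0, 0, 0]},
  {"offset": [0, 0, 0], "dr": [0, 0, 0]},
], gripper=1)

```text
time_s: 3.37
position: [0.5824, -0.1853, 0.0065]
tcp_rot: [[-0.424, 0.906, -0.001], [0.906, 0.424, 0.0], [0.0, -0.001, -1.0]]
force: [-2.4, 0.8, 0.4]
opening: 0.228
grasp_force: 30.0
```

Call:
servo_tool([
  {"offset": [0, 0, -0.015], "dr": [0, 0, 0]},
  {"offset": [0, 0, -0.04], "dr": [0, 0, 0]},
  {"offset": [0, 0, -0.07], "dr": [0, 0, 0]},
  {"offset": [0, 0, -0.1], "dr": [0, 0, 0]},
  {"offset": [0.03, 0.009, -0.11], "dr": [0, 0, 2]},
  {"offset": [0.06, 0.018, -0.11], "dr": [0, 0, 4]},
  {"offset": [0.09, 0.027, -0.11], "dr": [0, 0, 6]},
  {"offset": [0.12, 0.037, -0.11], "dr": [0, 0, 8]},
  {"offset": [0.15, 0.046, -0.11], "dr": [0, 0, 10]},
  {"offset": [0.18, 0.055, -0.11], "dr": [0, 0, 12]},
  {"offset": [0.21, 0.064, -0.11], "dr": [0, 0, 14]},
  {"offset": [0.24, 0.073, -0.11], "dr": [0, 0, 16]},
  {"offset": [0.27, 0.082, -0.11], "dr": [0, 0, 18]},
  {"offset": [0.3, 0.092, -0.11], "dr": [0, 0, 20]},
  {"offset": [0.33, 0.101, -0.11], "dr": [0, 0, 22]},
  {"offset": [0.355, 0.108, -0.11], "dr": [0, 0, 23.4]},
  {"offset": [0.372, 0.114, -0.11], "dr": [0, 0, 24.2]},
  {"offset": [0.3834, 0.1171, -0.11], "dr": [0, 0, 24.2]},
  {"offset": [0.3834, 0.1171, -0.11], "dr": [0, 0, 24.2]},
  {"offset": [0.3834, 0.1171, -0.11], "dr": [0, 0, 24.2]},
])

```text
time_s: 5.03
position: [0.5259, 0.2116, 0.1162]
tcp_rot: [[-0.017, 1.0, -0.001], [1.0, 0.017, -0.001], [-0.001, -0.001, -1.0]]
force: [0.6, -0.5, -3.9]
opening: 0.223
grasp_force: 30.0
```

```bash
python3 - <<'E'
from rig import bot, viewer
from h import *
s=bot.read_state(); print(s["time_s"],s["position"],s["tcp_rot"].round(4) if hasattr(s["tcp_rot"],'round') else s["tcp_rot"],s["force"],s["moment"])
c=viewer.capture("scene"); np.savez("scene2.npz",**c)
t=viewer.capture("top"); np.savez("top2.npz",**t)
o=np.concatenate([cv2.resize(x["color"][:,:,::-1][v0:v0+150,u0:u0+190],None,fx=2.1,fy=2.1,interpolation=cv2.INTER_CUBIC) for x,u0,v0 in((c,260,90),(t,110,120))],1)
cv2.imwrite("pics/c2.png",o); print(o.shape)
E
```

```text
5.0333 [0.5259161  0.21157467 0.11617004] [[-1.670e-02  9.999e-01 -8.000e-04]
 [ 9.999e-01  1.670e-02 -7.000e-04]
 [-7.000e-04 -8.000e-04 -1.000e+00]] [ 0.59315961 -0.54957998 -3.87995763] [-0.0044492  -0.11007011 -0.03695935]
(315, 798, 3)
```

View pics/c2.png

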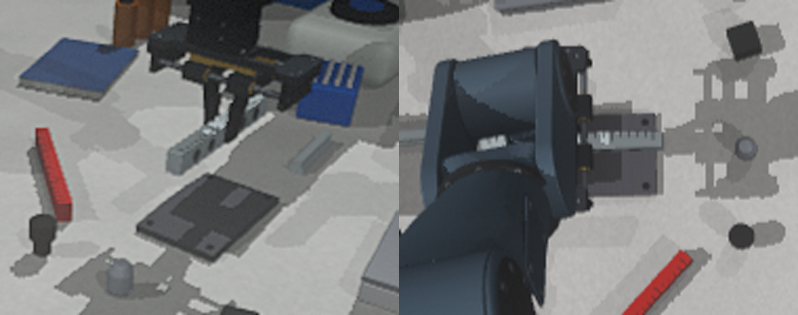

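The bar hovers level over the plate, its -y end visible in the top view near (235,187), with the plate edge near (235,170–212). Next I check the along-bar and lateral offset.

```bash
python3 - <<'E'
from h import *
t=dict(np.load("top2.npz")); d,v=bluish(t)
m=((v>115)&(d>5)).astype(np.uint8); m[:,:200]=0; m[:,245:]=0; m[:175]=0;m[200:]=0
k=max(cv2.findContours(m,0,2)[0],key=cv2.contourArea); P=np.array([ray(t,p[0],.1377)[:2] for p in k]); print("bar end",len(P),P.min(0),P.max(0))
for u in(206,212,218,224,230):
    r=np.where(m[:,u])[0]; print(u,ray(t,(u,r.min()-.5),.1377)[:2].round(4),ray(t,(u,r.max()+.5),.1377)[:2].round(4))
t1=dict(np.load("top1.npz")); d,v=bluish(t1)
k,_=rect((v<97)&(d>-1),(160,245,165,225)); print("plate again",measure(t1,k,.012))
E
```

```text
bar end 49 [0.51712199 0.10097157] [0.53535572 0.18786814]
206 [0.5366 0.1726] [0.516  0.1724]
212 [0.5339 0.1572] [0.5158 0.1571]
218 [0.5363 0.1419] [0.5182 0.1418]
224 [0.5361 0.1265] [0.5181 0.1265]
230 [0.5256 0.1112] [0.5179 0.1112]
plate again (array([0.5263, 0.2619]), [0.082, 0.1077], np.float32(89.42))
```

Call:
servo_tool([
  {"offset": [0.002, 0, 0.02], "dr": [0, 0, 0]},
  {"offset": [0.002, 0, 0.04], "dr": [0, 0, 0]},
  {"offset": [0.002, 0, 0.06], "dr": [0, 0, 0]},
  {"offset": [0.002, 0, 0.075], "dr": [0, 0, 0]},
  {"offset": [0.002, 0, 0.083], "dr": [0, 0, 0]},
  {"offset": [0.002, 0, 0.088], "dr": [0, 0, 0]},
  {"offset": [0.002, 0, 0.091], "dr": [0, 0, 0]},
  {"offset": [0.002, 0, 0.093], "dr": [0, 0, 0]},
  {"offset": [0.002, 0, 0.094], "dr": [0, 0, 0]},
  {"offset": [0.002, 0, 0.094], "dr": [0, 0, 0]},
  {"offset": [0.002, 0, 0.094], "dr": [0, 0, 0]},
])

```text
time_s: 6.05
position: [0.5268, 0.2137, 0.0232]
tcp_rot: [[-0.015, 1.0, 0.001], [1.0, 0.015, 0.0], [0.0, 0.001, -1.0]]
force: [-0.1, 0.0, -3.3]
opening: 0.233
grasp_force: 30.0
```

Call:
servo_tool([
  {"offset": [0, 0, 0.0006], "dr": [0, 0, 0]},
  {"offset": [0, 0, 0.0012], "dr": [0, 0, 0]},
  {"offset": [0, 0, 0.0018], "dr": [0, 0, 0]},
  {"offset": [0, 0, 0.0022], "dr": [0, 0, 0]},
  {"offset": [0, 0, 0.0022], "dr": [0, 0, 0]},
])

```text
time_s: 6.47
position: [0.5263, 0.2137, 0.0205]
tcp_rot: [[-0.015, 1.0, 0.0], [1.0, 0.015, 0.0], [0.0, 0.0, -1.0]]
force: [-0.4, -0.6, -1.5]
opening: 0.228
grasp_force: 30.0
```

Call:
servo_tool([
  {"offset": [0, 0, 0.0002], "dr": [0, 0, 0]},
  {"offset": [0, 0, 0.0004], "dr": [0, 0, 0]},
  {"offset": [0, 0, 0.0004], "dr": [0, 0, 0]},
])

```text
time_s: 6.72
position: [0.5264, 0.2137, 0.0205]
tcp_rot: [[-0.015, 1.0, 0.0], [1.0, 0.015, 0.0], [0.0, 0.0, -1.0]]
force: [-1.0, -1.2, 3.6]
opening: 0.231
grasp_force: 30.0
```

Call:
servo_tool([
  {"offset": [0, 0, 0], "dr": [0, 0, 0]},
  {"offset": [0, 0, 0], "dr": [0, 0, 0]},
  {"offset": [0, 0, 0], "dr": [0, 0, 0]},
  {"offset": [0, 0, 0], "dr": [0, 0, 0]},
  {"offset": [0, 0, 0], "dr": [0, 0, 0]},
  {"offset": [0, 0, 0], "dr": [0, 0, 0]},
  {"offset": [0, 0, 0], "dr": [0, 0, 0]},
  {"offset": [0, 0, 0], "dr": [0, 0, 0]},
  {"offset": [0, 0, -0.01], "dr": [0, 0, 0]},
  {"offset": [0, 0, -0.03], "dr": [0, 0, 0]},
  {"offset": [0, 0, -0.055], "dr": [0, 0, 0]},
  {"offset": [0, 0, -0.08], "dr": [0, 0, 0]},
  {"offset": [0, 0, -0.1], "dr": [0, 0, 0]},
  {"offset": [0, 0, -0.1], "dr": [0, 0, 0]},
], gripper=-1)

```text
time_s: 7.88
position: [0.5293, 0.2143, 0.1248]
tcp_rot: [[-0.015, 1.0, 0.009], [1.0, 0.015, 0.002], [0.002, 0.009, -1.0]]
force: [-0.0, -0.6, 0.5]
opening: 0.993
grasp_force: 0.0
```

Call:
servo_tool([
  {"offset": [-0.03, 0, 0], "dr": [0, 0, 0]},
  {"offset": [-0.07, 0, 0], "dr": [0, 0, 0]},
  {"offset": [-0.11, 0, 0], "dr": [0, 0, 0]},
  {"offset": [-0.15, 0, 0], "dr": [0, 0, 0]},
  {"offset": [-0.19, 0, 0], "dr": [0, 0, 0]},
  {"offset": [-0.23, 0, 0], "dr": [0, 0, 0]},
  {"offset": [-0.27, 0, 0], "dr": [0, 0, 0]},
  {"offset": [-0.31, 0, 0], "dr": [0, 0, 0]},
  {"offset": [-0.33, 0, 0], "dr": [0, 0, 0]},
  {"offset": [-0.34, 0, 0], "dr": [0, 0, 0]},
  {"offset": [-0.34, 0, 0], "dr": [0, 0, 0]},
  {"offset": [-0.34, 0, 0], "dr": [0, 0, 0]},
], gripper=1)

```text
time_s: 8.88
position: [0.5308, -0.1256, 0.1196]
tcp_rot: [[-0.014, 1.0, -0.001], [1.0, 0.014, 0.001], [0.001, -0.001, -1.0]]
force: [1.1, 0.4, -0.2]
opening: 0.172
grasp_force: 0.0
```

```bash
python3 - <<'E'
from rig import bot, viewer
from h import *
s=bot.read_state(); print(s["time_s"],s["position"],s["tcp_rot"].round(4).tolist(),s["opening"],s["joint_positions"])
c=viewer.capture("scene"); np.savez("scene3.npz",**c)
t=viewer.capture("top"); np.savez("top3.npz",**t)
o=np.concatenate([cv2.resize(x["color"][:,:,::-1][v0:v0+120,u0:u0+130],None,fx=3,fy=3,interpolation=cv2.INTER_CUBIC) for x,u0,v0 in((c,310,120),(t,140,140))],1)
cv2.imwrite("pics/c3.png",o)
d,v=bluish(t)
k,_=rect((d>5)&(v>120),(145,260,165,225)); print("bar",measure(t,k,.042))
k,_=rect((v<97)&(d>-1)|(d>5)&(v>120),(164,239,165,225)); print("plate",measure(t,k,.012))
E
```

```text
8.8833 [ 0.53078578 -0.12559615  0.11963246] [[-0.0142, 0.9999, -0.0013], [0.9999, 0.0142, 0.0012], [0.0013, -0.0012, -1.0]] 0.17185547830823034 [-2.50738042e+01  3.25477691e+01  9.88871647e+01  4.47030392e-02
  4.86600679e+01 -2.59154352e+01]
bar (array([0.4654, 0.2748]), [0.0522, 0.1182], np.float32(-0.56))
plate (array([0.5461, 0.1812]), [0.1141, 0.2404], np.float32(-31.0))
```

View pics/c3.png

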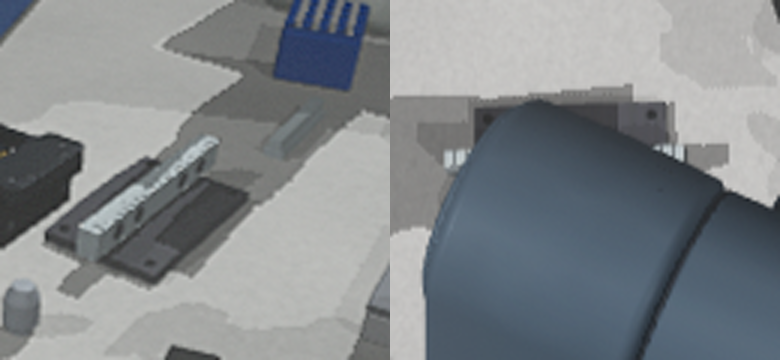

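The scene crop shows the bar level and lengthwise on the plate. In the top crop both bar ends stick out beyond the elbow, at about u=158 and u=238.

```bash
python3 - <<'E'
from h import *
t=dict(np.load("top3.npz")); d,v=bluish(t)
m=((v>120)&(d>5)).astype(np.uint8); m[:180]=0; m[200:]=0; m[:,:150]=0; m[:,245:]=0
ys,xs=np.where(m&((np.arange(560)<164)|(np.arange(560)>230))[None,:]); print(xs.min(),xs.max())
for u in range(156,165,2): r=np.where(m[:,u])[0]; print(u,[ray(t,(u,q),.042)[:2].round(4).tolist() for q in ((r.min()-.5,r.max()+.5) if len(r) else ())])
for u in range(231,240): r=np.where(m[:,u])[0]; print(u,[ray(t,(u,q),.042)[:2].round(4).tolist() for q in ((r.min()-.5,r.max()+.5) if len(r) else ())])
print("ends y",ray(t,(xs.min()-.5,193),.042)[1],ray(t,(xs.max()+.5,190),.042)[1])
for u in(172,180,188,220,226,230):
    r=[q for q in range(168,186) if v[q,u]<97]; print(u,ray(t,(u,min(r)-.5),.011)[:2])
r=t["color"][180,160:240].max(1); print(r[:14],r[64:])
E
```

```text
158 237
156 []
158 [[0.5349, 0.3217], [0.5155, 0.3214]]
160 [[0.5348, 0.3162], [0.5154, 0.3159]]
162 [[0.5348, 0.3107], [0.5154, 0.3103]]
164 [[0.5319, 0.3051], [0.5208, 0.3049]]
231 [[0.5382, 0.1206], [0.5299, 0.1206]]
232 [[0.5382, 0.1179], [0.5271, 0.1179]]
233 [[0.5382, 0.1152], [0.5271, 0.1151]]
234 [[0.5354, 0.1124], [0.5271, 0.1124]]
235 [[0.5381, 0.1097], [0.5243, 0.1096]]
236 [[0.5353, 0.1069], [0.5215, 0.1069]]
237 [[0.5353, 0.1042], [0.5214, 0.1041]]
238 []
239 []
ends y 0.3229142585347849 0.10277644506560013
172 [0.58207062 0.29136847]
180 [0.58181187 0.26872087]
188 [0.58727079 0.2461502 ]
220 [0.58337507 0.1556817 ]
226 [0.58032679 0.13873679]
230 [0.58019787 0.12745309]
[136 133 133 134 118 133 118 116  75  67  68  52  48  51] [ 94  92  93  97  92  93  95  95 114 137 137 196 194 197 193 197]
```

Call:
servo_tool([
  {"offset": [0.02, 0, 0], "dr": [0, 0, 0]},
  {"offset": [0.06, 0, 0], "dr": [0, 0, 0]},
  {"offset": [0.1, 0, 0], "dr": [0, 0, 0]},
  {"offset": [0.14, 0, 0], "dr": [0, 0, 0]},
  {"offset": [0.18, 0, 0], "dr": [0, 0, 0]},
  {"offset": [0.22, 0, 0], "dr": [0, 0, 0]},
  {"offset": [0.26, 0, 0], "dr": [0, 0, 0]},
  {"offset": [0.3, 0, 0], "dr": [0, 0, 0]},
  {"offset": [0.34, 0, 0], "dr": [0, 0, 0]},
  {"offset": [0.375, 0, 0], "dr": [0, 0, 0]},
  {"offset": [0.4, 0, 0], "dr": [0, 0, 0]},
  {"offset": [0.415, 0, 0.01], "dr": [0, 0, 0]},
  {"offset": [0.425, 0, 0.03], "dr": [0, 0, 0]},
  {"offset": [0.4285, 0, 0.05], "dr": [0, 0, 0]},
  {"offset": [0.4285, 0, 0.06], "dr": [0, 0, 0]},
  {"offset": [0.4285, 0, 0.06], "dr": [0, 0, 0]},
  {"offset": [0.4285, 0, 0.06], "dr": [0, 0, 0]},
], gripper=1)

```text
time_s: 10.4
position: [0.524, 0.3016, 0.0591]
tcp_rot: [[-0.015, 1.0, -0.002], [1.0, 0.015, -0.001], [-0.001, -0.002, -1.0]]
force: [0.8, -0.8, -0.0]
opening: 0.004
grasp_force: 0.0
```

Call:
servo_tool([
  {"offset": [0.001, 0.001, 0.004], "dr": [0, 0, 0]},
  {"offset": [0.001, 0.001, 0.009], "dr": [0, 0, 0]},
  {"offset": [0.001, 0.001, 0.013], "dr": [0, 0, 0]},
  {"offset": [0.001, 0.001, 0.014], "dr": [0, 0, 0]},
  {"offset": [0.001, 0.001, 0.014], "dr": [0, 0, 0]},
  {"offset": [0.001, 0.001, 0.014], "dr": [0, 0, 0]},
])

```text
time_s: 10.9
position: [0.5261, 0.303, 0.0461]
tcp_rot: [[-0.015, 1.0, 0.0], [1.0, 0.015, 0.0], [0.0, 0.0, -1.0]]
force: [-0.8, -0.2, -0.2]
opening: 0.004
grasp_force: 0.0
```

Call:
servo_tool([
  {"offset": [0, 0, 0.0007], "dr": [0, 0, 0]},
  {"offset": [0, 0, 0.0014], "dr": [0, 0, 0]},
  {"offset": [0, 0, 0.0021], "dr": [0, 0, 0]},
  {"offset": [0, 0, 0.0028], "dr": [0, 0, 0]},
  {"offset": [0, 0, 0.0035], "dr": [0, 0, 0]},
  {"offset": [0, 0, 0.004], "dr": [0, 0, 0]},
  {"offset": [0, 0, 0.004], "dr": [0, 0, 0]},
])

```text
time_s: 11.48
position: [0.5261, 0.3033, 0.0421]
tcp_rot: [[-0.015, 1.0, 0.0], [1.0, 0.015, 0.0], [0.0, 0.0, -1.0]]
force: [-0.1, 1.0, 1.2]
opening: 0.008
grasp_force: 0.7
```

Contact at z = 0.042. Press on slowly.

Call:
servo_tool([
  {"offset": [0, 0, 0.0005], "dr": [0, 0, 0]},
  {"offset": [0, 0, 0.001], "dr": [0, 0, 0]},
  {"offset": [0, 0, 0.0015], "dr": [0, 0, 0]},
  {"offset": [0, 0, 0.002], "dr": [0, 0, 0]},
  {"offset": [0, 0, 0.0025], "dr": [0, 0, 0]},
  {"offset": [0, 0, 0.0028], "dr": [0, 0, 0]},
  {"offset": [0, 0, 0.0028], "dr": [0, 0, 0]},
])

```text
time_s: 12.07
position: [0.5262, 0.3033, 0.0392]
tcp_rot: [[-0.015, 1.0, 0.0], [1.0, 0.015, 0.0], [0.0, 0.0, -1.0]]
force: [-0.8, 1.9, 2.7]
opening: 0.002
grasp_force: 1.2
```

Call:
servo_tool([
  {"offset": [0, 0, 0.0003], "dr": [0, 0, 0]},
  {"offset": [0, 0, 0.0006], "dr": [0, 0, 0]},
  {"offset": [0, 0, 0.0008], "dr": [0, 0, 0]},
  {"offset": [0, 0, 0.0008], "dr": [0, 0, 0]},
])

```text
time_s: 12.4
position: [0.5262, 0.3034, 0.0389]
tcp_rot: [[-0.015, 1.0, 0.001], [1.0, 0.015, 0.001], [0.001, 0.001, -1.0]]
force: [-1.2, 2.9, 5.1]
opening: 0.002
grasp_force: 2.6
```

Call:
servo_tool([
  {"offset": [0, 0, 0.0003], "dr": [0, 0, 0]},
  {"offset": [0, 0, 0.0005], "dr": [0, 0, 0]},
  {"offset": [0, 0, 0.0005], "dr": [0, 0, 0]},
])

```text
time_s: 12.65
position: [0.5261, 0.3034, 0.0388]
tcp_rot: [[-0.015, 1.0, 0.001], [1.0, 0.015, 0.001], [0.001, 0.001, -1.0]]
force: [-1.2, 3.2, 7.5]
opening: 0.003
grasp_force: 3.8
```

The force climbs with no further sinking, so the left end has met the plate. Now I lift gently, wait, and go over to the right end.

Call:
servo_tool([
  {"offset": [0, 0, -0.001], "dr": [0, 0, 0]},
  {"offset": [0, 0, -0.002], "dr": [0, 0, 0]},
  {"offset": [0, 0, -0.003], "dr": [0, 0, 0]},
  {"offset": [0, 0, -0.004], "dr": [0, 0, 0]},
  {"offset": [0, 0, -0.005], "dr": [0, 0, 0]},
  {"offset": [0, 0, -0.006], "dr": [0, 0, 0]},
  {"offset": [0, 0, -0.007], "dr": [0, 0, 0]},
  {"offset": [0, 0, -0.01], "dr": [0, 0, 0]},
  {"offset": [0, 0, -0.02], "dr": [0, 0, 0]},
  {"offset": [0, 0, -0.04], "dr": [0, 0, 0]},
  {"offset": [0, 0, -0.04], "dr": [0, 0, 0]},
  {"offset": [0, 0, -0.04], "dr": [0, 0, 0]},
])

```text
time_s: 13.65
position: [0.5271, 0.3036, 0.0794]
tcp_rot: [[-0.015, 1.0, 0.003], [1.0, 0.015, 0.001], [0.001, 0.003, -1.0]]
force: [-0.3, 0.8, -0.6]
opening: 0.007
grasp_force: 0.0
```

```bash
python3 - <<'E'
from rig import bot, viewer
from h import *
s=bot.read_state(); print(s["time_s"],s["position"],s["force"])
c=viewer.capture("scene"); np.savez("scene4.npz",**c)
a=dict(np.load("scene3.npz"))
o=np.concatenate([cv2.resize(x["color"][:,:,::-1][v0:v0+90,u0:u0+100],None,fx=4,fy=4,interpolation=cv2.INTER_CUBIC) for x,u0,v0 in((a,310,150),(c,310,150))],1)
cv2.imwrite("pics/c4.png",o)
E
```

```text
13.65 [0.52709595 0.30355632 0.07941558] [-0.27603129  0.77137969 -0.56486119]
```

View pics/c4.png

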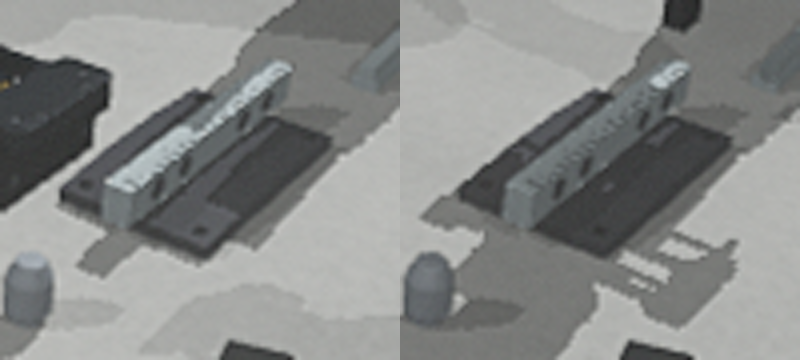

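The left crop (before) and right crop (after) match: the bar has rocked back level and neither it nor the plate has moved. Now the right end.

Call:
servo_tool([
  {"offset": [-0.02, 0, 0], "dr": [0, 0, 0]},
  {"offset": [-0.05, 0, 0], "dr": [0, 0, 0]},
  {"offset": [-0.08, 0, 0], "dr": [0, 0, 0]},
  {"offset": [-0.11, 0, 0], "dr": [0, 0, 0]},
  {"offset": [-0.14, 0, 0], "dr": [0, 0, 0]},
  {"offset": [-0.165, -0.001, 0], "dr": [0, 0, 0]},
  {"offset": [-0.18, -0.001, 0], "dr": [0, 0, 0]},
  {"offset": [-0.18, -0.001, 0.005], "dr": [0, 0, 0]},
  {"offset": [-0.18, -0.001, 0.015], "dr": [0, 0, 0]},
  {"offset": [-0.18, -0.001, 0.024], "dr": [0, 0, 0]},
  {"offset": [-0.18, -0.001, 0.03], "dr": [0, 0, 0]},
  {"offset": [-0.18, -0.001, 0.032], "dr": [0, 0, 0]},
  {"offset": [-0.18, -0.001, 0.032], "dr": [0, 0, 0]},
  {"offset": [-0.18, -0.001, 0.032], "dr": [0, 0, 0]},
])

```text
time_s: 14.87
position: [0.5275, 0.1238, 0.0454]
tcp_rot: [[-0.016, 1.0, -0.001], [1.0, 0.016, 0.0], [0.0, -0.001, -1.0]]
force: [-0.3, -0.7, -0.1]
opening: 0.005
grasp_force: 0.0
```

Call:
servo_tool([
  {"offset": [0, 0, 0.0007], "dr": [0, 0, 0]},
  {"offset": [0, 0, 0.0014], "dr": [0, 0, 0]},
  {"offset": [0, 0, 0.0021], "dr": [0, 0, 0]},
  {"offset": [0, 0, 0.0028], "dr": [0, 0, 0]},
  {"offset": [0, 0, 0.0035], "dr": [0, 0, 0]},
  {"offset": [0, 0, 0.004], "dr": [0, 0, 0]},
  {"offset": [0, 0, 0.004], "dr": [0, 0, 0]},
])

```text
time_s: 15.45
position: [0.5279, 0.1229, 0.042]
tcp_rot: [[-0.015, 1.0, 0.0], [1.0, 0.015, -0.0], [-0.0, 0.0, -1.0]]
force: [0.2, 1.0, 1.2]
opening: 0.001
grasp_force: 0.7
```

Call:
servo_tool([
  {"offset": [0, 0, 0.0005], "dr": [0, 0, 0]},
  {"offset": [0, 0, 0.001], "dr": [0, 0, 0]},
  {"offset": [0, 0, 0.0015], "dr": [0, 0, 0]},
  {"offset": [0, 0, 0.002], "dr": [0, 0, 0]},
  {"offset": [0, 0, 0.0025], "dr": [0, 0, 0]},
  {"offset": [0, 0, 0.003], "dr": [0, 0, 0]},
  {"offset": [0, 0, 0.0034], "dr": [0, 0, 0]},
  {"offset": [0, 0, 0.0034], "dr": [0, 0, 0]},
])

```text
time_s: 16.12
position: [0.5279, 0.1229, 0.0389]
tcp_rot: [[-0.015, 1.0, 0.0], [1.0, 0.015, -0.0], [-0.0, 0.0, -1.0]]
force: [-0.4, -2.8, 4.7]
opening: 0.006
grasp_force: 2.7
```

Call:
servo_tool([
  {"offset": [0, 0, 0.0003], "dr": [0, 0, 0]},
  {"offset": [0, 0, 0.0006], "dr": [0, 0, 0]},
  {"offset": [0, 0, 0.0006], "dr": [0, 0, 0]},
])

```text
time_s: 16.37
position: [0.528, 0.1229, 0.0388]
tcp_rot: [[-0.015, 1.0, 0.001], [1.0, 0.015, -0.0], [-0.0, 0.001, -1.0]]
force: [-1.3, -3.5, 9.7]
opening: 0.004
grasp_force: 4.6
```

The right end has met the plate too, with the same depth and force rise. Lift and clear away.

Call:
servo_tool([
  {"offset": [0, 0, -0.001], "dr": [0, 0, 0]},
  {"offset": [0, 0, -0.002], "dr": [0, 0, 0]},
  {"offset": [0, 0, -0.003], "dr": [0, 0, 0]},
  {"offset": [0, 0, -0.004], "dr": [0, 0, 0]},
  {"offset": [0, 0, -0.005], "dr": [0, 0, 0]},
  {"offset": [0, 0, -0.006], "dr": [0, 0, 0]},
  {"offset": [0, 0, -0.007], "dr": [0, 0, 0]},
  {"offset": [0, 0, -0.01], "dr": [0, 0, 0]},
  {"offset": [0, 0, -0.02], "dr": [0, 0, 0]},
  {"offset": [0, 0, -0.04], "dr": [0, 0, 0]},
  {"offset": [-0.02, 0, -0.07], "dr": [0, 0, 0]},
  {"offset": [-0.05, 0, -0.08], "dr": [0, 0, 0]},
  {"offset": [-0.09, 0, -0.08], "dr": [0, 0, 0]},
  {"offset": [-0.13, 0, -0.08], "dr": [0, 0, 0]},
  {"offset": [-0.17, 0, -0.08], "dr": [0, 0, 0]},
  {"offset": [-0.2, 0, -0.08], "dr": [0, 0, 0]},
  {"offset": [-0.22, 0, -0.08], "dr": [0, 0, 0]},
  {"offset": [-0.22, 0, -0.08], "dr": [0, 0, 0]},
  {"offset": [-0.22, 0, -0.08], "dr": [0, 0, 0]},
])

```text
time_s: 17.95
position: [0.531, -0.0979, 0.1185]
tcp_rot: [[-0.012, 1.0, 0.001], [1.0, 0.012, 0.0], [0.0, 0.001, -1.0]]
force: [-0.1, -0.4, 0.1]
opening: 0.005
grasp_force: 0.0
```

```bash
python3 - <<'E'
from rig import bot, viewer
from h import *
s=bot.read_state(); print(s["time_s"],s["position"],s["force"])
c=viewer.capture("scene"); np.savez("scene5.npz",**c)
t=viewer.capture("top"); np.savez("top5.npz",**t)
o=np.concatenate([cv2.resize(x["color"][:,:,::-1][v0:v0+90,u0:u0+100],None,fx=4,fy=4,interpolation=cv2.INTER_CUBIC) for x,u0,v0 in((c,310,150),(t,145,150))],1)
cv2.imwrite("pics/c5.png",o)
E
```

```text
17.95 [ 0.53098719 -0.09786114  0.11845438] [-0.08427416 -0.41778625  0.09939224]
```

View pics/c5.png

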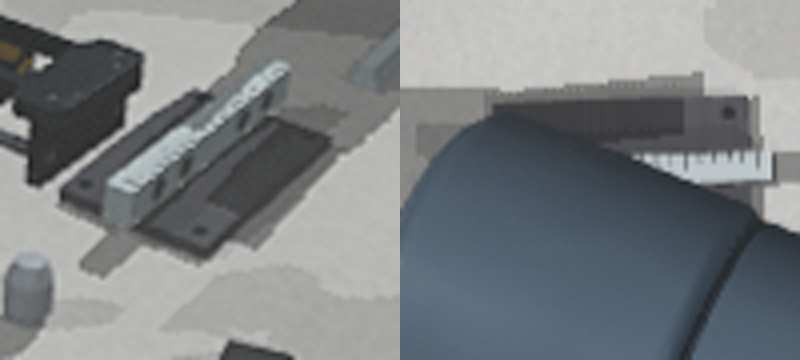

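The scene crop shows the bar at the same place as before (ends about (337,203) and (381,167) in the full image), level and centred on the unmoved plate, with the robot clear. Handing in.

```bash
python3 -c "
from rig import ticket; print(ticket.hand_in())"
```

```text
the job is handed in; nothing more can be done
None
```

The straightedge is laid centred and lengthwise on the plate; its left end and then its right end were pressed down about 3 mm until they met the plate (under 10 N), and the bar rocked back level each time. The plate did not visibly move, and the job was handed in at about 18 s.

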